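# Key on the bench isolator

### The job

The bench's power isolator is off. Take the T-handled key out of the wooden key block, push it fully home into the slot of the round barrel on the grey isolator box, and only then turn it clockwise (seen from above) until it stops, to switch the bench on. Leave the key in the barrel, let go of it, and leave the round-knobbed key in the block.

Things in the scene. Friction and masses are not known exactly. Their poses are not given: they have to be found in the camera images.
- t_key: Steel T-handled key, 150 g, upright in the key block. Origin: centre of the underside of its round flange (50 mm wide, 6 thick), which rests on the block 40 mm above the bench; z up. Below it: flat blade 32 mm along x, 10 along y, 34 long, last 6 mm 24 x 6. Above: neck, then a bar 54 mm along x, 14 thick along y (grip across this), 13 to 46 mm above the origin. A half turn fits as well.
- round_key: Bystander key with a round knob (38 mm wide, top 43 mm above the origin) and a round pin for a blade; same flange and origin as the T key. Both stand in a wooden block (180 x 60 x 40 mm, fixed to the bench), in pockets 90 mm apart along its length, which runs along the T key's x axis. The T key may be in either pocket.
- barrel_mouth (a point): Centre of the top of the aluminium barrel (76 mm wide, 42 high) on the grey isolator box (150 x 140 x 56 mm, fixed); 102 mm above the bench. Turns with the barrel: z up, x along the slot. Slot 38 mm along x, 16 along y, 42 deep; the mouth flares to 48 x 26 over the top 8 mm. Key home: flange on the barrel's top, its origin at this point. A black tab on the rim marks the slot's +x end.
- barrel (a joint): Turn of the barrel (rad), growing clockwise seen from above: 0 off (black tab at the round white stud on the box), 1.05 on (tab at the white bar), with a stop at each end. Starts within 0.2 of off, stays where it is left, turns with about 0.08 N m. The blade has about 0.2 rad of play in the slot, so the key must turn that much further than the barrel.
Mind the look-alikes: they are no part of the job. Leave any blue, orange or purple look-alike of the t_key alone.

How it is judged:
By the outcome, as a careful person would: the job done as asked, in the order asked, and still so for the second after the job is handed in, with the robot touching nothing.
It also fails if it takes over 43 s, if anything falls off the work surface, if the arm or the gripper's body presses on something with over 40 N, if the wrist force passes 120 N, or if a joint passes its speed limit or range.

### The arm

A 7-joint arm with a two-finger parallel gripper is mounted at the origin on the work surface. World frame = base frame: x ahead of the robot, y to its left, z up, the work surface at z = 0. Lengths are in mm, angles in rad, forces in N, time in s.
With the tool pointing down it reaches from about 400 to 900 mm from the base axis. Payload 5.6 kg.
Tool frame: the origin (TCP) lies between the finger pads; the fingertips stand manip.tip_extent ahead of it and the grasp point (between the pads) lies 6 mm ahead of it (manip.tip_extent is the distance from the TCP to the fingertips, in mm); z points along the fingers, y is the line along which they close (so a half turn about z gives the same grasp; the last joint's range is limited). The gripper opens to 92 mm and grips with 3 to 60 N. Pads are 20 mm wide; open, the fingers measure 128 mm over their backs; the gripper's body (75 mm by 189 mm) begins 69 mm behind the grasp point.
Start: joints at [1.095, 0.468, -0.012, 1.603, 0.006, 1.071, -0.056], TCP at [272.581, -590.091, 239.592] pointing down, gripper open.
Joint ranges: [-2.53, 2.53], [-0.31, 2.02], [-1.57, 1.55], [0.28, 2.44], [-1.29, 4.43], [0.15, 1.84], [-2.92, 2.92]. Speed limits (rad/s): [2.57, 2.57, 3.14, 3.14, 3.14, 3.14, 3.14].

### API

Orientations are given as [roll, pitch, yaw] about the fixed x, y, z axes, in that order (R = Rz(yaw) Ry(pitch) Rx(roll)).
In Python, from plant import manip gives the robot as it stands. The module is installed in compiled form; this text tells all that it offers.
- The arm moves only by the shell command python3 -m creep 'ROWS' [FORCE]. ROWS is JSON, a list of rows, each a list of 7 numbers: the shift along the tool's x, y, z in m, then the turn, a rotation vector about the tool's x, y, z in units of 5 degrees (1.0 is 5 degrees), then the finger opening in m, from 0 to 0.0919. In form: [[tx, ty, tz, ax, ay, az, fingers], ...]. A call has 1 to 20 rows; each row shifts and turns the commanded pose from where the row before left it, along the tool's axes as they then stand; what a row does not reach is not made up. A row lasts 1/8 s, in which the tool goes at most 62.5 mm and 10.7 degrees, less where a joint would pass 70% of its speed; a pose out of reach is approached as far as the arm can. A call with a gripper value outside its range is refused whole. The fingers move at their own pace and stop on an object; FORCE is the grip in N (left out, the last holds). Time passes only in rows, so rows that do not move let the fingers close. It gives the time, the measured TCP pose, the force, the opening and the grip force at its end, in the units of the state.
- manip.get_state(): the state, without advancing time (a new reading comes with each control period).
- manip.camera(name): name is "scene" or "top" or "wrist"; returns a dict with "color" (384x512x3 uint8, red, green, blue), "fx", "fy", "cx", "cy" (pixels), "world_to_cam" (4x4, takes a point from world to camera coordinates). Camera axes: x right, y up, looking along -z (the intrinsics and any distortion apply to the point x, -y, -z); pixel columns grow to the right and rows downward; lengths in mm; the calibration is good to about 2 mm. The wrist camera is an equidistant fisheye: a pixel r from the principal point sees the ray r / f radians off the axis. A picture is of the moment at which its call begins. There is no depth.
- manip.hand_in(): hands the job in; it is judged then, once.
The state is a dict: "t": time; "joint_pos": joint angles; "qd": joint speeds; "tau": joint torques, N m; "tcp_pos": TCP position; "tool_rot": TCP orientation; "contact_force": force on the tool from outside, world axes, zero at the start; "torque": the same for the moment, N m; "opening": finger opening in mm; "grasp_force": force on a finger pad.
Only numpy, scipy, OpenCV 4.12 (cv2) and the standard library are available. Lean on these libraries where they do the work, as an engineer would, in place of code of your own. Each camera call takes 0.05 s, during which the arm holds its last target. There are 200 camera calls.

## Working session

There is one attempt and no reset: what is moved stays moved. The work goes in short steps, Python scripts to look and compute and a shell command to move; the robot and the scene stay as the last step left them, time stands still between calls to the robot, and variables do not carry over. Pictures are saved under pics/ and viewed, at most 10 in all, crops included, and the job is handed in when it is done.

```bash
mkdir -p pics; cat > h.py <<'E'
import numpy as np, cv2
from plant import manip
def snap(name,fn):
    c=manip.camera(name); np.savez('pics/'+fn+'.npz',**{k:c[k] for k in c})
    cv2.imwrite('pics/'+fn+'.png',c['color'][:,:,::-1]); return c
def load(fn): return np.load('pics/'+fn+'.npz')
def ray(c,u,v,fish=False):
    x=(u-c['cx'])/c['fx'];y=(v-c['cy'])/c['fy']
    if fish:
        r=np.hypot(x,y); s=np.sin(r)/r if r>1e-9 else 1; d=np.array([x*s,y*s,np.cos(r)])
    else: d=np.array([x,y,1.])
    d=d*[1,-1,-1]; T=c['world_to_cam']; R=T[:3,:3]
    return -R.T@T[:3,3], R.T@d
def at(c,u,v,z,fish=False):
    o,d=ray(c,u,v,fish); return o+d*(z-o[2])/d[2]
E
python3 - <<'E'
from h import *
a=snap('top','t0');b=snap('scene','s0')
for c in(a,b):print([c[k] for k in('fx','fy','cx','cy')],c.keys())
im=np.hstack([a['color'],b['color']])[:,:,::-1]
cv2.imwrite('pics/both.png',cv2.resize(a['color'][:,:,::-1],(800,600),interpolation=cv2.INTER_CUBIC))
print(manip.tip_extent,manip.get_state())
E
```

```text
[437.1336629512831, 437.1336629512831, 252.39513826711806, 188.7143587991936] dict_keys(['color', 'fx', 'fy', 'cx', 'cy', 'world_to_cam'])
[434.72228037527003, 434.72228037527003, 250.5136129832035, 188.51191905939405] dict_keys(['color', 'fx', 'fy', 'cx', 'cy', 'world_to_cam'])
25.0 {'t': 0.1, 'joint_pos': array([ 1.09500148,  0.46830398, -0.01156916,  1.60348451,  0.00599139,
        1.07137385, -0.05631237]), 'qd': array([ 0.00068683, -0.0023378 ,  0.00149174, -0.00158098,  0.00067825,
       -0.00105629,  0.0008929 ]), 'tau': array([ 6.63866813e-04, -5.21649349e+01, -1.25856537e-02, -2.44367498e+01,
       -5.67745941e-02,  1.40824626e-02,  6.04693673e-05]), 'tcp_pos': array([ 272.35135678, -589.68899085,  238.74535975]), 'tool_rot': array([-3.14006170e+00,  1.19618171e-04,  4.32683689e-01]), 'contact_force': array([ 0.08829747,  1.03747676, -0.53326981]), 'torque': array([ 0.02286408, -0.02002159,  0.00678935]), 'grasp_force': 0.0, 'opening': 92.14697173123177}
```

View pics/both.png

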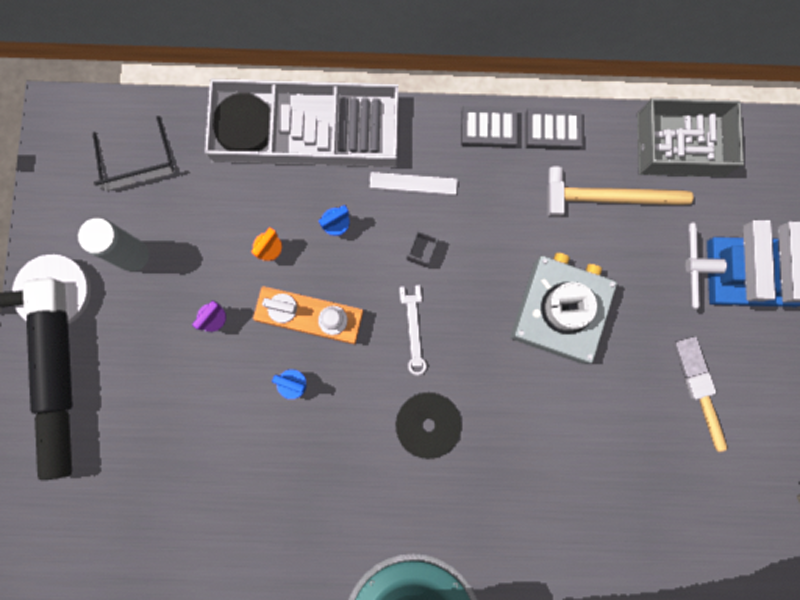

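View pics/s0.png

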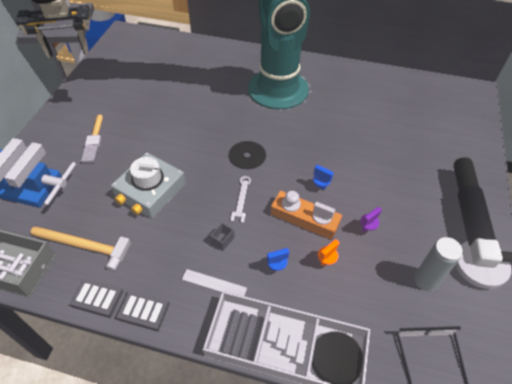

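Candidates in the 800x600 top view:
- steel T key in the block at (281,306)
- round key at (332,319)
- blue look-alikes at (335,220) and (291,383)
- orange look-alike at (266,244)
- purple look-alike at (209,317)

I choose the steel one in the block at (281,306). The isolator barrel is at (571,306). Next, close crops.

```bash
python3 - <<'E'
from h import *
im=load('t0')['color'][:,:,::-1]
a=cv2.resize(im[175:225,155:241],None,fx=7,fy=7,interpolation=cv2.INTER_CUBIC)[:, :600]
b=cv2.resize(im[158:236,325:400],None,fx=7,fy=7,interpolation=cv2.INTER_CUBIC)
cv2.imwrite('pics/ca.png',a)
cv2.imwrite('pics/cb.png',b)
print(a.shape,b.shape)
E
```

```text
(350, 600, 3) (546, 525, 3)
```

View pics/ca.png

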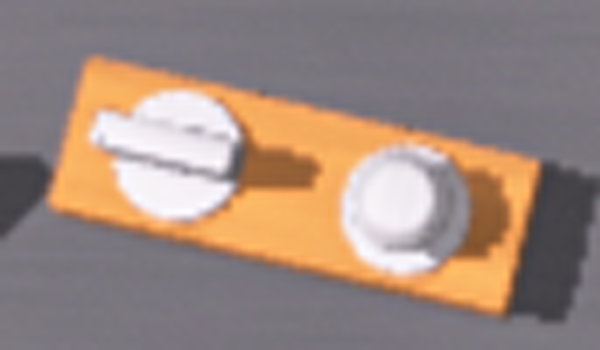

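View pics/cb.png

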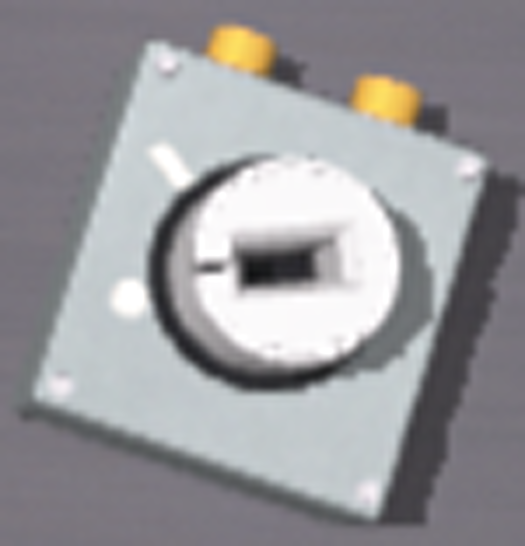

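The crops show the T key: flange centre at crop A (180,155), bar running from (95,130) to (240,158), slightly off-centre by parallax. Barrel top centre is crop B (295,262). The tab is at (210,267), the stud at (127,298) and the bar at (167,165).

```bash
python3 - <<'E'
from h import *
c=load('t0')
A=lambda u,v,z:at(c,155+(u+.5)/7-.5,175+(v+.5)/7-.5,z)
B=lambda u,v,z:at(c,325+(u+.5)/7-.5,158+(v+.5)/7-.5,z)
np.set_printoptions(precision=1,suppress=True)
k=A(180,155,46);r=A(405,209,46);print('key',k,'round',r,np.linalg.norm(k-r),'flange dia',np.linalg.norm(A(114,155,46)-A(245,155,46)))
P=[A(93,56,40),A(541,160,40),A(505,318,40),A(47,208,40)]
print('block',P,np.mean(P,0),[np.linalg.norm(P[i]-P[i-1]) for i in range(4)])
for a,b in((P[1],P[0]),(P[2],P[3]),(r,k)):d=b-a;print('yaw',np.degrees(np.arctan2(d[1],d[0])))
print('bar',A(165,138,86))
b=B(295,262,102);print('barrel',b,np.linalg.norm(B(188,262,102)-B(401,262,102)))
for n,q in(('tab',B(210,267,102)),('stud',B(127,298,58)),('bar',B(167,165,58))):
  d=q-b;print(n,q,np.degrees(np.arctan2(d[1],d[0])),np.linalg.norm(d[:2]))
Q=[B(150,42,56),B(488,160,56),B(380,520,56),B(35,400,56)]
print('box',np.mean(Q,0),[np.linalg.norm(Q[i]-Q[i-1]) for i in range(4)])
for a,e in((Q[1],Q[0]),(Q[2],Q[3])):d=e-a;print('yaw',np.degrees(np.arctan2(d[1],d[0])))
# scene check
s=load('s0')
for p in(k,r,b):
  q=s['world_to_cam']@np.r_[p,1];print('scene px',s['cx']+s['fx']*q[0]/-q[2],s['cy']-s['fy']*q[1]/-q[2])
E
```

```text
key [526.9 239.1  46. ] round [508.4 151.7  46. ] 89.29236645895722 flange dia 50.35845576626956
block [array([565.5, 275.8,  40. ]), array([529.6, 100.4,  40. ]), array([468. , 112.2,  40. ]), array([505.7, 290.2,  40. ])] [517.2 194.6  40. ] [np.float64(61.55524045174611), np.float64(179.00215867477698), np.float64(62.67539285468131), np.float64(181.97975068544892)]
yaw 78.42516783253585
yaw 78.06193014111585
yaw 78.03342977873027
bar [528.2 238.6  86. ]
barrel [ 537.7 -249.4  102. ] 78.66062743421298
tab [ 535. -218.  102.] 94.96293738305307 31.50228639264963
stud [ 528.2 -196.8   58. ] 100.2541610900855 53.43266313020679
bar [ 580.1 -212.4   58. ] 41.076599631021075 56.283607765416406
box [ 537.3 -249.6   56. ] [np.float64(147.14366448339854), np.float64(137.18061832630983), np.float64(146.3068335392779), np.float64(137.52632065274324)]
yaw 71.86060031800554
yaw 72.21074276267831
scene px 321.7150033365597 215.24039932616728
scene px 290.6604414448273 202.60460394373828
scene px 144.09301832342726 166.66120163517783
```

Measurements check out: pocket spacing 89 mm, block 180x62 and barrel 78 mm wide all match the given sizes. The key is at about (527,239) with yaw 78°. The slot is at about 95° with off at about 102°, so it needs to end at about 42°. Next, work out the first move.

```bash
cat >> h.py <<'E'
def to(p,yaw):
    s=manip.get_state(); from scipy.spatial.transform import Rotation as R
    r=R.from_euler('xyz',s['tool_rot']); g=R.from_euler('xyz',[np.pi,0,np.radians(yaw)])
    print('t',round(s['t'],2),'pos',s['tcp_pos'].round(1),'rot deg',np.degrees(s['tool_rot']).round(2),'F',s['contact_force'].round(1),'M',s['torque'].round(2),'open',round(s['opening'],1),'grip',round(s['grasp_force'],1),'j',s['joint_pos'].round(2))
    print('shift mm (tool)',(r.inv().apply(np.array(p)-s['tcp_pos'])).round(1),'turn units',(np.degrees((r.inv()*g).as_rotvec())/5).round(2))
E
python3 -c "
from h import *
to([527,239,200],78.1)"
```

```text
t 0.1 pos [ 272.4 -589.7  238.7] rot deg [-1.7991e+02  1.0000e-02  2.4790e+01] F [ 0.1  1.  -0.5] M [ 0.02 -0.02  0.01] open 92.1 grip 0.0 j [ 1.1   0.47 -0.01  1.6   0.01  1.07 -0.06]
shift mm (tool) [ 578.7 -645.5   39.7] turn units [-2.000e-02 -1.000e-02 -1.066e+01]
```

```bash
python3 -m creep '[[0.036,-0.040,0.001,0,0,0,0.06],[0.036,-0.040,0.001,0,0,0,0.06],[0.036,-0.040,0.001,0,0,0,0.06],[0.036,-0.040,0.001,0,0,0,0.06],[0.036,-0.040,0.001,0,0,0,0.06],[0.036,-0.040,0.001,0,0,0,0.06],[0.036,-0.040,0.001,0,0,0,0.06],[0.036,-0.040,0.001,0,0,0,0.06],[0.036,-0.040,0.001,0,0,0,0.06],[0.036,-0.040,0.001,0,0,0,0.06],[0.036,-0.040,0.001,0,0,0,0.06],[0.036,-0.040,0.001,0,0,0,0.06],[0.036,-0.040,0.001,0,0,0,0.06],[0.036,-0.040,0.001,0,0,0,0.06],[0.036,-0.040,0.001,0,0,0,0.06],[0.036,-0.040,0.001,0,0,0,0.06]]'
python3 -m creep '[[0,0,0,0,0,-1.8,0.06],[0,0,0,0,0,-1.8,0.06],[0,0,0,0,0,-1.8,0.06],[0,0,0,0,0,-1.8,0.06],[0,0,0,0,0,-1.8,0.06],[0,0,0,0,0,-1.6,0.06],[0,0,0,0,0,0,0.06],[0,0,0,0,0,0,0.06]]'
python3 -c "
from h import *
to([527,239,150],78.1)"
```

```text
t: 2.1
tcp_pos: [527.4, 233.8, 223.1]
tool_rot: [3.141, 0.001, 0.432]
contact_force: [0.4, -0.3, 0.5]
opening: 59.9
grasp_force: 0.0
t: 3.1
tcp_pos: [527.0, 232.3, 223.3]
tool_rot: [-3.141, 0.0, 1.355]
contact_force: [-0.7, 0.5, -0.9]
opening: 59.8
grasp_force: 0.0
t 3.1 pos [527.  232.3 223.3] rot deg [-1.7998e+02  2.0000e-02  7.7660e+01] F [-0.7  0.5 -0.9] M [-0.03 -0.06 -0.02] open 59.8 grip 0.0 j [ 0.05  0.46 -0.68  1.77  0.33  1.03 -0.97]
shift mm (tool) [ 6.6 -1.4 73.3] turn units [-0.    0.   -0.09]
```

Check with the wrist camera from here, without viewing more than needed.

```bash
python3 -m creep '[[0.0066,-0.0014,0.035,0,0,-0.09,0.06],[0,0,0.035,0,0,0,0.06],[0,0,0,0,0,0,0.06]]' >/dev/null
python3 - <<'E'
from h import *
to([527,239,77],78.1)
c=snap('wrist','w1');im=c['color'][:,:,::-1].copy()
print(c['fx'],c['cx'],c['cy'])
cv2.imwrite('pics/w1b.png',cv2.resize(im,(800,600),interpolation=cv2.INTER_CUBIC))
E
```

```text
t 3.48 pos [525.5 238.3 151.3] rot deg [-179.76    0.18   78.19] F [-0.3 -0.4  0.5] M [-0.02 -0.06  0.01] open 60.1 grip 0.0 j [ 0.    0.55 -0.64  1.82  0.41  0.91 -1.03]
shift mm (tool) [ 1.2  1.6 74.3] turn units [-0.05  0.04  0.02]
297.3186396354542 257.40835321737904 191.3207803275345
```

View pics/w1b.png

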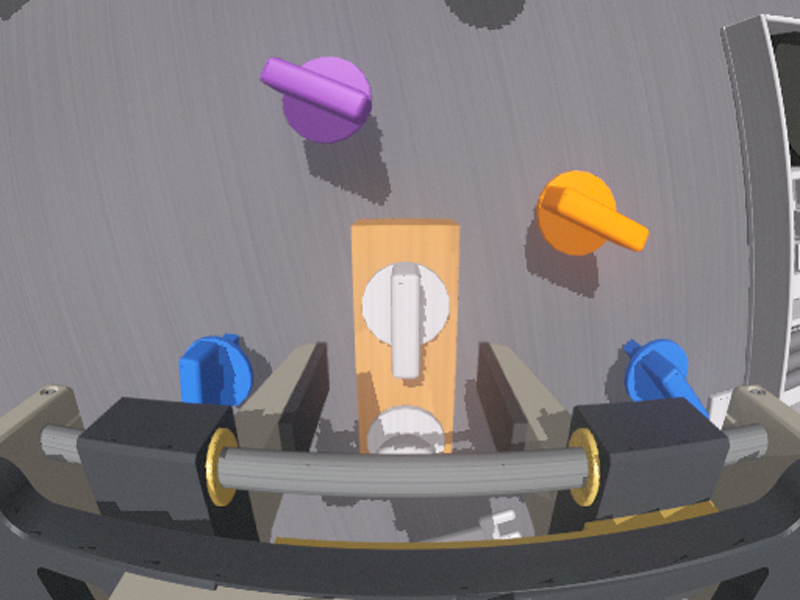

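The wrist view shows the T key upright between the fingers. Flange centre is at (405,305) and the bar at x≈405, parallel to the pads. Fix its position from this view.

```bash
python3 - <<'E'
from h import *
np.set_printoptions(precision=1,suppress=True)
c=load('w1');s=1.5625
W=lambda u,v,z:at(c,(u+.5)/s-.5,(v+.5)/s-.5,z,True)
print('flange',W(405,304,46),np.linalg.norm(W(362,304,46)-W(449,304,46)))
print('bar ends',W(405,276,86),W(405,378,86))
to([527,239,77],78.1)
E
```

```text
flange [527.1 239.3  46. ] 48.94022072407467
bar ends [532.1 263.7  86. ] [521.5 212.9  86. ]
t 3.52 pos [526.7 239.1 153.2] rot deg [-179.9    0.1   78.2] F [ 0.6  0.9 -0.2] M [-0.  -0.1  0. ] open 60.1 grip 0.0 j [ 0.   0.6 -0.6  1.8  0.4  0.9 -1. ]
shift mm (tool) [ 0.   0.4 76.2] turn units [-0.  0.  0.]
```

Flange (527.1,239.3) agrees with the earlier fix. Descend and grip.

```bash
python3 -m creep '[[0,0,0.025,0,0,0,0.06],[0,0,0.025,0,0,0,0.06],[0,0,0.015,0,0,0,0.06],[0,0,0.010,0,0,0,0.06],[0,0,0,0,0,0,0.06],[0,0,0,0,0,0,0.06]]' 
python3 -m creep '[[0,0,0,0,0,0,0.03],[0,0,0,0,0,0,0.016],[0,0,0,0,0,0,0.005],[0,0,0,0,0,0,0.005],[0,0,0,0,0,0,0.005],[0,0,0,0,0,0,0.005]]' 45
python3 -c "
from h import *
to([527,239,180],78.1)"
```

```text
t: 4.28
tcp_pos: [527.6, 239.6, 79.4]
tool_rot: [3.141, -0.001, 1.366]
contact_force: [0.0, -0.6, 0.3]
opening: 60.1
grasp_force: 0.0
t: 5.03
tcp_pos: [527.1, 239.2, 78.6]
tool_rot: [-3.142, 0.0, 1.366]
contact_force: [-0.2, -0.1, 0.7]
opening: 13.7
grasp_force: 45.0
t 5.03 pos [527.1 239.2  78.6] rot deg [-180.      0.     78.24] F [-0.2 -0.1  0.7] M [-0.04 -0.13 -0.02] open 13.7 grip 45.0 j [-0.05  0.65 -0.58  1.86  0.49  0.78 -1.09]
shift mm (tool) [-2.000e-01 -1.000e-01 -1.014e+02] turn units [-0.    0.    0.03]
```

```bash
python3 -m creep '[[0,0,-0.02,0,0,0,0.005],[0,0,-0.03,0,0,0,0.005],[0,0,-0.04,0,0,0,0.005],[0,0,-0.04,0,0,0,0.005],[0,0,-0.03,0,0,0,0.005],[0,0,0,0,0,0,0.005]]' 
python3 -m creep '[[-0.020,0.0046,0,0,0,0,0.005],[-0.036,0.0083,0,0,0,0,0.005],[-0.036,0.0083,0,0,0,0,0.005],[-0.036,0.0083,0,0,0,0,0.005],[-0.036,0.0083,0,0,0,0,0.005],[-0.036,0.0083,0,0,0,0,0.005],[-0.036,0.0083,0,0,0,0,0.005],[-0.036,0.0083,0,0,0,0,0.005],[-0.036,0.0083,0,0,0,0,0.005],[-0.036,0.0083,0,0,0,0,0.005],[-0.036,0.0083,0,0,0,0,0.005],[-0.036,0.0083,0,0,0,0,0.005],[-0.036,0.0083,0,0,0,0,0.005],[-0.024,0.0055,0,0,0,0,0.005],[0,0,0,0,0,-1.7,0.005],[0,0,0,0,0,-1.65,0.005],[0,0,0,0,0,0,0.005],[0,0,0,0,0,0,0.005]]'
python3 - <<'E'
from h import *
to([537.7,-249.4,180],95)
c=snap('wrist','w2')
cv2.imwrite('pics/w2b.png',cv2.resize(c['color'][:,:,::-1],(800,600),interpolation=cv2.INTER_CUBIC))
E
```

```text
t: 5.78
tcp_pos: [528.2, 240.2, 242.0]
tool_rot: [3.137, -0.003, 1.366]
contact_force: [-0.2, 1.0, -0.7]
opening: 13.4
grasp_force: 45.0
t: 8.02
tcp_pos: [537.2, -249.0, 238.1]
tool_rot: [-3.141, -0.0, 1.656]
contact_force: [-0.1, -0.4, -1.3]
opening: 13.7
grasp_force: 45.0
t 8.03 pos [ 537.2 -249.   238.1] rot deg [-1.7995e+02 -3.0000e-02  9.4860e+01] F [-0.1 -0.4 -1.3] M [-0.06 -0.13 -0.01] open 13.7 grip 45.0 j [ 0.85  0.46 -0.62  1.72  0.3   1.06  0.22]
shift mm (tool) [-0.4  0.5 58.1] turn units [-0.01 -0.01 -0.03]
```

View pics/w2b.png

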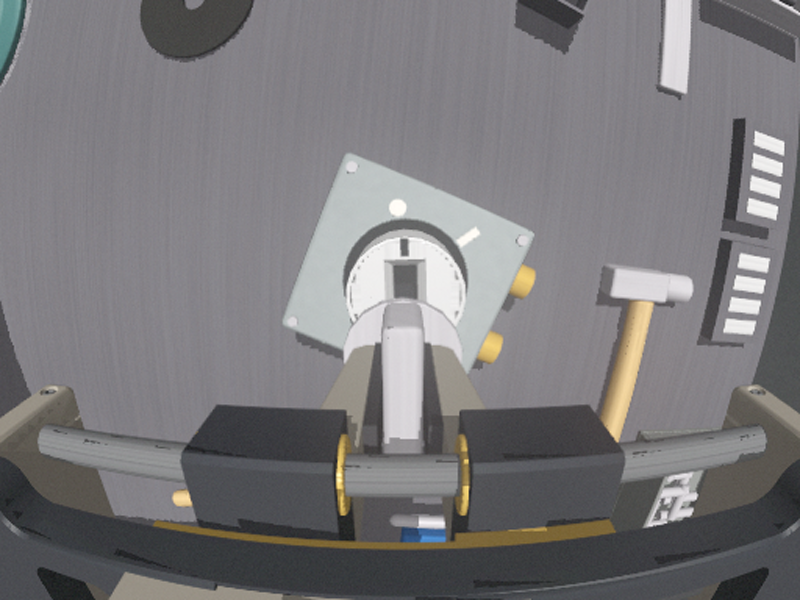

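The wrist view shows the key held. The barrel rim is at left (346,292), right (467,292) and top (405,236). The slot mouth is about x 386–424 and the tab is at (404,247). Fit the centre.

```bash
python3 - <<'E'
from h import *
np.set_printoptions(precision=1,suppress=True)
c=load('w2');s=1.5625
W=lambda u,v,z:at(c,(u+.5)/s-.5,(v+.5)/s-.5,z,True)
P=np.array([W(346,292,102),W(467,292,102),W(405,236,102),W(364,252,102),W(447,251,102)])
A=np.c_[2*P[:,:2],np.ones(5)];x=np.linalg.lstsq(A,(P[:,:2]**2).sum(1),rcond=None)[0]
print('barrel',x[:2],'r',np.sqrt(x[2]+x[0]**2+x[1]**2))
f=W(385,262,102),W(425,262,102);print('flare',*f,'mid',(f[0]+f[1])/2,np.linalg.norm(f[0]-f[1]))
for q in(W(404,247,102),W(397,208,58),W(469,237,58)):d=q[:2]-x[:2];print(q,np.degrees(np.arctan2(d[1],d[0])),np.linalg.norm(d))
k=W(404,303,124+0),W(403,450,86);to([537.7,-249.4,180],95)
# bar of key: top z = TCP-38.6+46
zt=manip.get_state()['tcp_pos'][2]+7.4
print('key bar near end',W(404,305,zt),'far',W(403,452,zt))
E
```

```text
barrel [ 539.7 -250.9] r 38.181025852256205
flare [ 524.7 -230.2  102. ] [ 549.3 -228.2  102. ] mid [ 537.  -229.2  102. ] 24.64893058737927
[ 535.6 -219.9  102. ] 97.64981883599718 31.278473241787573
[ 529.1 -199.5   58. ] 101.67777114449235 52.530723266142864
[ 581.6 -215.3   58. ] 40.341867154641605 54.99137208681065
t 8.07 pos [ 537.3 -249.   238.2] rot deg [-180.    -0.    94.9] F [ 0.1 -0.3 -1.1] M [-0.1 -0.1  0. ] open 13.6 grip 45.0 j [ 0.8  0.5 -0.6  1.7  0.3  1.1  0.2]
shift mm (tool) [-0.4  0.4 58.2] turn units [-0. -0. -0.]
key bar near end [ 534.6 -216.   245.6] far [ 538.9 -269.7  245.6]
```

Barrel estimates from both cameras agree within 2 mm, so aim for (538.3,-250.0) at yaw 96. Home should be at TCP z≈140.6. Approach to just above the mouth.

```bash
python3 -m creep '[[-0.001,0.001,0.02,0,0,-0.22,0.005],[0,0,0.02,0,0,0,0.005],[0,0,0.012,0,0,0,0.005],[0,0,0,0,0,0,0.005],[0,0,0,0,0,0,0.005]]' >/dev/null
python3 -c "
from h import *
to([538.3,-250,141],96)"
```

```text
t 8.7 pos [ 539.  -250.   186.8] rot deg [1.7997e+02 1.0000e-02 9.6100e+01] F [ 0.3 -1.3 -1.5] M [-0.05 -0.06 -0.06] open 14.0 grip 45.0 j [ 0.83  0.52 -0.6   1.76  0.34  0.97  0.2 ]
shift mm (tool) [ 0.1 -0.7 45.8] turn units [0.01 0.   0.02]
```

```bash
python3 -m creep '[[0,-0.0006,0.008,0,0,0,0.005],[0,0,0.008,0,0,0,0.005],[0,0,0.007,0,0,0,0.005],[0,0,0.006,0,0,0,0.005],[0,0,0,0,0,0,0.005]]' >/dev/null
python3 -c "
from h import *
to([538.3,-250,141],96)"
```

```text
t 9.32 pos [ 537.7 -250.   156.9] rot deg [-1.7995e+02 -4.0000e-02  9.6100e+01] F [ 0.5  0.3 -0.7] M [ 0.04 -0.07  0.  ] open 13.3 grip 45.0 j [ 0.82  0.55 -0.58  1.78  0.37  0.92  0.18]
shift mm (tool) [-0.1  0.6 15.9] turn units [-0.01 -0.01  0.02]
```

No contact force 18 mm into the slot. Go on down to the stop.

```bash
python3 -m creep '[[0,0,0.006,0,0,0,0.005],[0,0,0.005,0,0,0,0.005],[0,0,0.003,0,0,0,0.005],[0,0,0.002,0,0,0,0.005],[0,0,0.001,0,0,0,0.005],[0,0,0,0,0,0,0.005]]' >/dev/null
python3 -c "
from h import *
to([538.3,-250,141],96)"
```

```text
t 10.07 pos [ 538.1 -250.1  140.7] rot deg [1.7999e+02 1.0000e-02 9.6090e+01] F [-0.3  0.8 -1.9] M [-0.03 -0.11 -0.  ] open 13.5 grip 45.0 j [ 0.81  0.57 -0.57  1.8   0.39  0.89  0.17]
shift mm (tool) [ 0.1  0.2 -0.3] turn units [0.   0.   0.02]
```

```bash
for i in 1 2 3; do python3 -m creep '[[0,0,0.001,0,0,0,0.005],[0,0,0,0,0,0,0.005]]' | grep -E 'tcp|contact'; done
```

```text
tcp_pos: [538.2, -250.2, 140.5]
contact_force: [-1.9, -0.3, 5.4]
tcp_pos: [538.2, -250.2, 140.5]
contact_force: [-3.8, 1.2, 12.0]
tcp_pos: [538.3, -250.2, 140.4]
contact_force: [-7.1, 1.4, 18.3]
```

Seated at z=140.5, as predicted, with 18 N of reaction. Ease the press a little and turn clockwise (+z of the tool).

```bash
python3 -m creep '[[0,0,-0.0015,0,0,0,0.005],[0,0,0,0,0,0.8,0.005],[0,0,0,0,0,0.8,0.005],[0,0,0,0,0,0.8,0.005],[0,0,0,0,0,0.8,0.005],[0,0,0,0,0,0.8,0.005],[0,0,0,0,0,0,0.005]]' >/dev/null
python3 -c "
from h import *
to([538.2,-250.2,140.5],30)"
```

```text
t 11.7 pos [ 538.9 -250.8  140.5] rot deg [1.7986e+02 8.0000e-02 7.6060e+01] F [-1.9 -0.5  6.4] M [-0.14  0.25 -0.01] open 13.7 grip 45.0 j [ 0.75  0.55 -0.49  1.8   0.33  0.87 -0.14]
shift mm (tool) [ 0.4 -0.8 -0. ] turn units [0.03 0.   9.21]
```

```bash
python3 -m creep '[[0,0,0,0,0,0.9,0.005],[0,0,0,0,0,0.9,0.005],[0,0,0,0,0,0.9,0.005],[0,0,0,0,0,0.9,0.005],[0,0,0,0,0,0.9,0.005],[0,0,0,0,0,0.9,0.005],[0,0,0,0,0,0.9,0.005],[0,0,0,0,0,0.9,0.005],[0,0,0,0,0,0.9,0.005],[0,0,0,0,0,0,0.005],[0,0,0,0,0,0,0.005]]' >/dev/null
python3 -c "
from h import *
to([538.2,-250.2,140.5],30)"
for i in 1 2 3; do python3 -m creep '[[0,0,0,0,0,0.4,0.005],[0,0,0,0,0,0,0.005]]' >/dev/null;python3 -c "
from h import *
to([538.2,-250.2,140.5],30)" | head -1 | cut -c1-140; done
```

```text
t 13.07 pos [ 538.3 -250.6  140.5] rot deg [1.7992e+02 1.0000e-02 3.5570e+01] F [-2.5  0.1  8. ] M [ 0.05  0.69 -0.07] open 13.7 grip 45.0 j [ 0.63  0.52 -0.33  1.81  0.21  0.85 -0.75]
shift mm (tool) [ 0.2 -0.4 -0. ] turn units [0.02 0.   1.11]
t 13.32 pos [ 538.3 -250.6  140.5] rot deg [1.7992e+02 1.0000e-02 3.3570e+01] F [-2.4  0.   9. ] M [ 0.04  0.71 -0.  ] open 13.7 grip 45.0 j
t 13.57 pos [ 538.3 -250.5  140.5] rot deg [1.7993e+02 1.0000e-02 3.1570e+01] F [-3.  -0.1  7.6] M [ 0.05  0.75 -0.09] open 13.5 grip 45.0 j
t 13.82 pos [ 538.2 -250.5  140.5] rot deg [179.93   0.    29.57] F [-2.7  0.5  7.8] M [ 0.17  0.74 -0.01] open 14.2 grip 45.0 j [ 0.61  0.5
```

```bash
for i in 1 2 3 4; do python3 -m creep '[[0,0,0,0,0,0.3,0.005],[0,0,0,0,0,0,0.005]]' >/dev/null;python3 -c "
from h import *
to([538.2,-250.2,140.5],30)" | head -1 | cut -c1-140; done
python3 - <<'E'
from h import *
c=snap('wrist','w3')
cv2.imwrite('pics/w3b.png',cv2.resize(c['color'][:,:,::-1][80:280,120:400],None,fx=2.8,fy=2.8,interpolation=cv2.INTER_CUBIC))
E
```

```text
t 14.07 pos [ 538.3 -250.4  140.5] rot deg [1.7992e+02 1.0000e-02 2.8120e+01] F [-3.3 -0.   6.9] M [0.12 0.73 0.19] open 13.6 grip 45.0 j [ 
t 14.32 pos [ 538.3 -250.4  140.5] rot deg [1.799e+02 2.000e-02 2.672e+01] F [-3.4 -0.3  7.6] M [0.07 0.77 0.62] open 13.9 grip 45.1 j [ 0.6
t 14.57 pos [ 538.3 -250.4  140.5] rot deg [1.7989e+02 2.0000e-02 2.5270e+01] F [-2.7  0.2  7.7] M [0.02 0.74 0.89] open 13.7 grip 45.5 j [ 
t 14.82 pos [ 538.3 -250.4  140.5] rot deg [1.7989e+02 3.0000e-02 2.3810e+01] F [-3.8 -0.4  7.7] M [-0.02  0.73  1.07] open 14.4 grip 46.3 j
```

View pics/w3b.png

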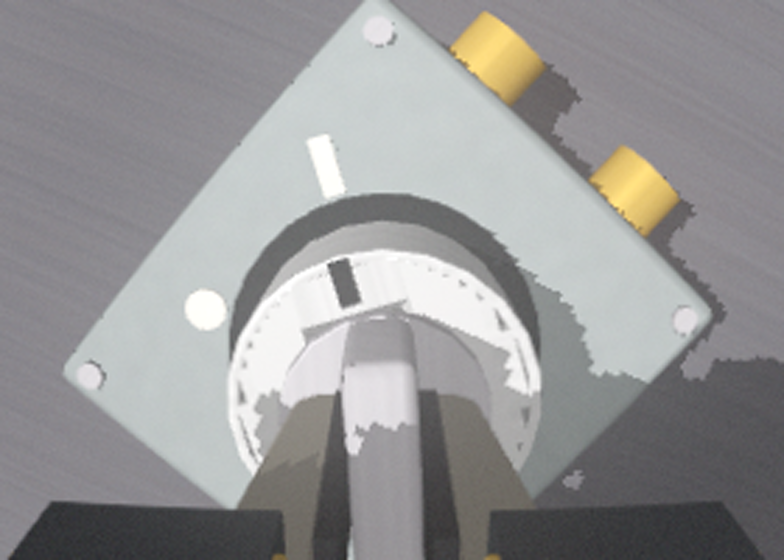

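The view shows the tab (345,283) in line with the white bar (325,165), and the 1 N m reaction means the stop is reached. Unload the twist within the play, release and retreat.

```bash
python3 -m creep '[[0,0,0,0,0,-0.5,0.005],[0,0,-0.0005,0,0,-0.4,0.005],[0,0,0,0,0,0,0.005],[0,0,0,0,0,0,0.02],[0,0,0,0,0,0,0.04],[0,0,0,0,0,0,0.05],[0,0,0,0,0,0,0.05],[0,0,0,0,0,0,0.05]]' 
python3 -m creep '[[0,0,-0.01,0,0,0,0.05],[0,0,-0.02,0,0,0,0.05],[0,0,-0.03,0,0,0,0.05],[0,0,-0.03,0,0,0,0.05],[0,0,-0.02,0,0,0,0.05],[0,0,0,0,0,0,0.05],[0,0,0,0,0,0,0.05]]'
python3 - <<'E'
from h import *
c=snap('wrist','w4');t=snap('top','t4')
a=cv2.resize(c['color'][:,:,::-1][60:330,100:420],(640,540),interpolation=cv2.INTER_CUBIC)
cv2.imwrite('pics/w4b.png',a)
E
```

```text
t: 15.88
tcp_pos: [538.0, -250.1, 139.5]
tool_rot: [-3.141, 0.0, 0.49]
contact_force: [0.3, 1.0, -0.2]
opening: 50.3
grasp_force: 0.0
t: 16.75
tcp_pos: [537.6, -250.0, 249.0]
tool_rot: [-3.141, 0.001, 0.49]
contact_force: [0.2, -1.1, -0.5]
opening: 49.6
grasp_force: 0.0
```

View pics/w4b.png

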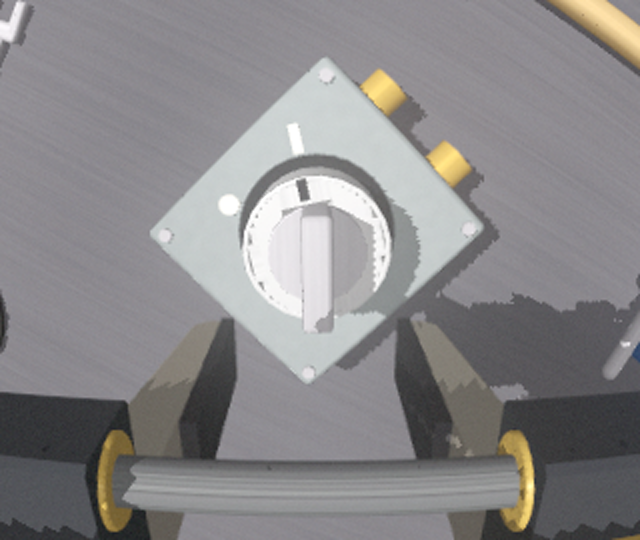

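The key stands seated in the barrel, the tab (303,190) is at the white bar (295,138), and the gripper is clear.

```bash
python3 -c "
from plant import manip
print(manip.hand_in())"
```

```text
the job is handed in; nothing more can be done
None
```

The T key was pushed fully home in the barrel, turned clockwise to its stop at the "on" bar and released; the round-knobbed key was left in the block, and the job was handed in at about 17 s.

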